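Free the photometer's pinned shutter with a drift punch

TASK

The photometer's shutter is locked by a stuck brass pin: take the drift punch, push on the pin's plain end (opposite its red head) and drive it right out so that it ends up lying in the yellow catch tray, without the gripper ever touching the pin. Lay the punch back flat inside the grey tool tray, and slide the shutter by its orange tab to its next click stop and not past it, then let go. Leave the tube rack and the sanitiser bottle standing where they are.

Things in the scene. Friction and masses are not known exactly. Their poses are not given: they have to be found in the camera images.
- photometer: Photometer light-path unit, fixed: dark base, blue lamp housing (y +12 to +115 mm) and white detector housing (y -95 to -12), both x +35 to +135 mm, tops 95 mm high; in front, two aluminium lugs (x -62 to -18, tops 84 high: near lug y +6 to +34, far lug y -26 to -6) hold the pin. Origin on the bench; x from lugs to housings, y from catch tray to the side the punch comes from, z up.
- bore_mouth (a point): Centre line of the bore, at the near lug's outer face, where the punch goes in: x -40, y +34 mm of the photometer, 65 mm above the bench; axes as the photometer's. The pin is driven along -y. Bore: 18 mm square channel (floor 8 mm below this line, roof 10 mm above), through near lug, a 20 mm square hole in the shutter and far lug.
- bore_exit (a point): Centre line of the bore at the far lug's outer face, 60 mm along -y from the mouth, at the edge of the catch tray; axes as the photometer's.
- jaw_top (a point): Red cap of the dark sprung jaw in the near lug that jams the pin from above (photometer y +8 to +18 mm); this point on its top, about 91 mm above the bench. Once the pin has passed, the jaw's foot drops and stays 7 mm above the bore line. It need not be touched.
- catch_tray (a point): Centre of the floor of the photometer's yellow catch tray, 44 mm above the bench (13 mm below the bore's floor); inside it is 122 mm (x) by 161 mm (y), walls 24 mm high, open towards the far lug; axes as the photometer's.
- pin: Stuck pin, 120 g: brass shaft 16 mm diameter, 66 long, red head 26 mm diameter, 12 thick, on the catch-tray side. Origin on the axis at mid shaft: plain end at y +33 mm, head's outer face at y -45. Plain end starts 0 to 8 mm inside the bore mouth. Takes 5 to 12 N over the first 15 to 25 mm, then slides easily; push the plain end 15 to 20 mm past the bore exit so it drops flat.
- punch: Drift punch, 200 g, 190 mm long, lying in the tool tray: green square grip 100 mm long, 18 x 18 mm, then a steel shank 9 mm diameter, 90 mm long. Origin on the underside where grip and shank meet; x along the shank to the tip (grip x -100 to 0, shank 0 to +90 mm), axis 9 mm above the underside, z up. Centre of mass about 30 mm behind the origin.
- punch_tip (a point): Centre of the punch's flat tip, on its axis; axes as the punch's.
- tool_tray: Grey shallow tool tray fixed to the bench, 170 mm (x) by 270 mm (y), walls 5 mm thick and 12 mm high, floor 5 mm above the bench. Origin on the bench under its centre.
- shutter (a joint): Steel shutter plate's position along the photometer's +x, in m: 0 shut (start; pinned, 2 mm of play), 0.040 open (the next click stop), 0.080 amber filter (do not go there), end 0.085. An indexing detent takes about 5 N to pass half way between stops, and draws the plate to 0.040 when it is let go anywhere between 0.026 and 0.054.
- shutter_tab (a point): Middle of the top face of the shutter's orange tab, 126 mm above the bench. The tab is 22 mm long in x, 16 wide in y, 36 high, standing on the 90 mm high edge of the plate; axes as the photometer's; it moves with the shutter. With the shutter at 0 it is at x -75, y 0 mm of the photometer.
- tube_rack: White rack of capped sample tubes, 70 x 170 mm, 106 mm high, loose, a bystander. Origin under its centre.
- sanitiser: Pump bottle of yellow sanitiser, 64 mm diameter, 190 mm high, loose, a bystander. Origin under its centre.

How it is judged:
On the way, in this order (a step that is already met when the one before it is completed fails the run):
1. the punch, pressed on the pin, has driven it more than 10 mm (distance of pin from where it was at the start of the episode above 0.01 m and contact force between punch and pin above 0.5 N).
2. the pin has dropped out of the bore and lies in the yellow catch tray (x of pin in the frame of photometer between -0.1 and 0.02 m and y of pin in the frame of photometer between -0.19 and -0.036 m and z of pin in the frame of photometer below 0.059 m), for 0.2 s.
3. the shutter sits in its next click stop (0.036 to 0.044 m) (value of joint shutter between 0.036 and 0.044 m), for 0.2 s.
At the end, for the whole second after the job is handed in: The pin rests in the catch tray (its middle inside the tray and under 59 mm above the bench, clear of the bore), the shutter rests at its next stop (0.040 m within 4 mm), the punch rests flat inside the tool tray (tip under 25 mm, underside under 15 mm above the bench) (all of step 2 and all of step 3 and x of punch in the frame of tool_tray between -0.08 and 0.08 m and y of punch in the frame of tool_tray between -0.13 and 0.13 m and x of punch_tip in the frame of tool_tray between -0.08 and 0.08 m and y of punch_tip in the frame of tool_tray between -0.13 and 0.13 m and z of punch_tip in the frame of tool_tray below 0.025 m and z of punch in the frame of tool_tray below 0.015 m and linear speed of each of pin, punch below 0.02 m/s and velocity of joint shutter between -0.01 and 0.01 m/s); the robot touches nothing.
It fails at once if the gripper or arm touches the pin (contact force between any of the fingers, the arm and pin above 0.5 N).
It fails at once if the shutter is pushed past its next stop (beyond 0.060 m) (value of joint shutter above 0.06 m).
It fails at once if the tube rack is moved more than 30 mm or tipped (distance of tube_rack from where it was at the start of the episode above 0.03 m or angle between tube_rack's own z axis and vertical above 0.4 rad).
It fails at once if the sanitiser bottle is moved more than 30 mm or tipped (distance of sanitiser from where it was at the start of the episode above 0.03 m or angle between sanitiser's own z axis and vertical above 0.4 rad).
It also fails if it takes over 61 s, if anything falls off the work surface, if the arm or the gripper's body presses on something with over 40 N, if the wrist force passes 120 N, or if a joint passes its speed limit or range.

ROBOT

A 6-joint arm with a two-finger parallel gripper is mounted at the origin on the work surface. World frame = base frame: x ahead of the robot, y to its left, z up, the work surface at z = 0. Lengths are in m, angles in rad, forces in N, time in s.
With the tool pointing down it reaches from about 0.35 to 0.975 m from the base axis. Payload 4.9 kg.
Tool frame: the origin (TCP) lies at the very end of the fingers, on their centre line; the grasp point (between the pads) lies manip.grip_point_offset behind it (manip.grip_point_offset is the distance from the TCP to the grasp point, in m); z points along the fingers, y is the line along which they close (so a half turn about z gives the same grasp; the last joint's range is limited). The gripper opens to 85 mm and grips with 20 to 120 N. Pads are 22 mm wide; open, the fingers measure 114 mm over their backs; the gripper's body (76 mm by 85 mm) begins 54 mm behind the grasp point. The pads swing forward as they close: fully open they stand 13 mm farther back than shut.
Start: joints at [1.034, 0.053, 1.613, -0, 1.476, -0.119], TCP at [0.254, 0.571, 0.231] pointing down, gripper open.
Joint ranges: [-3.01, 3.01], [-1.01, 2.22], [0.06, 2.58], [-1.02, 4.17], [0.09, 2.62], [-3.14, 3.14]. Speed limits (rad/s): [2.57, 2.57, 3.14, 3.14, 3.14, 3.14].

INTERFACE

Orientations are given as a unit quaternion [w, x, y, z].
In Python, from plant import manip gives the robot as it stands.
- The arm moves only by the shell command python3 -m crank 'ROWS' [OPENING]. ROWS is JSON, a list of rows, each an object of numbers: "x", "y", "z": the shift along the tool's x, y, z in cm; "turn": the turn about the tool's z in rad. In form: [{"x": .., "y": .., "z": .., "turn": ..}, ...]. A call has 1 to 5 rows; each row shifts and turns the commanded pose from where the row before left it, along the tool's axes as they then stand; what a row does not reach is not made up. A row lasts 1/10 s, in which the tool goes at most 50 mm and 8.59 degrees, less where a joint would pass 70% of its speed; a pose out of reach is approached as far as the arm can. A call with a gripper value outside its range is refused whole. OPENING is the opening in per cent of the stroke, from 0 (shut) to 100 (fully open), set as the call begins (- or left out, the last holds). The fingers move at their own pace and stop on an object; the grip force is fixed at half the most. Time passes only in rows, so rows that do not move let the fingers close. It gives the time, the measured TCP pose, the force, the opening and the grip force at its end, in the units of the state.
- manip.state(): the state, without advancing time (a new reading comes with each control period).
- manip.grab_frame(name): name is "side" or "top" or "wrist"; returns (picture, depth): 420x560x3 uint8, red, green, blue; 420x560 float32, m along the optical axis (not along the pixel's ray), 0 where there is no reading.
- manip.camera_model(name): a dict with "mtx" (3x3 intrinsics, pixels), "k1" (the pictures are not rectified: a ray, as slopes to the right and down, at radius r is drawn at 1 + k1 r^2 times it, then the intrinsics apply), "world_to_cam" (4x4, takes a point from world to camera coordinates). Camera axes: x right, y down, z forward; pixel columns grow to the right and rows downward; lengths in m; the calibration is good to about 2 mm. A picture is of the moment at which its call begins: read the wrist's pose just before it. camera_model takes no time and is no camera call; for the wrist camera it gives the pose at the moment of the call.
- manip.job_done(): hands the job in; it is judged then, once.
The state is a dict: "time": time; "joint_pos": joint angles; "joint_vel": joint speeds; "joint_efforts": joint torques, N m; "tool_pos": TCP position; "tool_rot": TCP orientation; "contact_force": force on the tool from outside, world axes, zero at the start; "ft_torque": the same for the moment, N m; "gripper_width": opening from 0.0 (shut) to 1.0 (fully open); "grasp_force": force on a finger pad.
Only numpy, scipy, OpenCV 4.12 (cv2) and the standard library are available. Lean on these libraries where they do the work, as an engineer would, in place of code of your own. Each camera call takes 0.05 s, during which the arm holds its last target. There are 200 camera calls.

## Working session

There is one attempt and no reset: what is moved stays moved. The work goes in short steps, Python scripts to look and compute and a shell command to move; the robot and the scene stay as the last step left them, time stands still between calls to the robot, and variables do not carry over. Pictures are saved under pics/ and viewed, at most 10 in all, crops included, and the job is handed in when it is done.

```bash
ls; mkdir -p pics
cat > h.py <<'E'
import numpy as np, cv2, pickle
from plant import manip
def grab(n):
    cm=manip.camera_model(n); im,d=manip.grab_frame(n)
    return im,d,cm
def world(d,cm):
    M=np.array(cm["mtx"]);h,w=d.shape
    u,v=np.meshgrid(np.arange(w),np.arange(h))
    p=np.stack([u,v],-1).reshape(-1,1,2).astype(np.float64)
    q=cv2.undistortPoints(p,M,np.array([cm["k1"],0,0,0,0.])).reshape(h,w,2)
    P=np.dstack([q*d[...,None],d,np.ones_like(d)])
    return (P@np.linalg.inv(np.array(cm["world_to_cam"])).T)[...,:3]
def save(n,im): cv2.imwrite(n,im[...,::-1])
E
python3 - <<'E'
from h import *
for n in("top","side"):
    im,d,cm=grab(n); save(f"pics/{n}0.png",im); pickle.dump((im,d,cm),open(n+"0.pkl","wb"))
    print(n,np.linalg.inv(np.array(cm["world_to_cam"])).round(3).tolist(),cm["k1"])
print(manip.state(),manip.grip_point_offset)
E
```

```text
pics
top [[-0.007, -0.986, 0.167, 0.382], [-1.0, 0.008, 0.003, -0.075], [-0.004, -0.167, -0.986, 1.208], [0.0, 0.0, 0.0, 1.0]] -0.120612198040545
side [[0.837, -0.3, 0.458, 0.045], [-0.547, -0.464, 0.697, -0.878], [0.004, -0.834, -0.552, 0.735], [0.0, 0.0, 0.0, 1.0]] 0.01932254971760049
{'time': 0.1, 'joint_pos': array([ 1.03401702e+00,  5.33117451e-02,  1.61413155e+00,  1.98265434e-05,
        1.47600230e+00, -1.18986756e-01]), 'joint_vel': array([-0.0007793 , -0.00121914, -0.00248072, -0.00042227, -0.00097096,
        0.00194074]), 'joint_efforts': array([-7.73997954e-06, -3.94904816e+01, -3.71363211e+01, -1.15443145e-04,
        3.98385571e-03, -2.08027848e-05]), 'tool_pos': array([0.25329223, 0.57076917, 0.23018802]), 'tool_rot': array([-3.07701721e-04,  2.07381134e-01,  9.78259785e-01, -8.73934220e-04]), 'contact_force': array([-0.22173599, -0.75543478,  1.03460344]), 'ft_torque': array([ 0.03685956, -0.00174012, -0.04044992]), 'grasp_force': 0.0, 'gripper_width': 1.0030930972104795} 0.0187
```

View pics/top0.png

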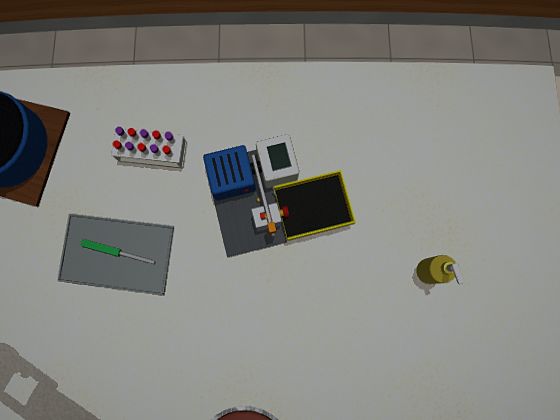

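View pics/side0.png

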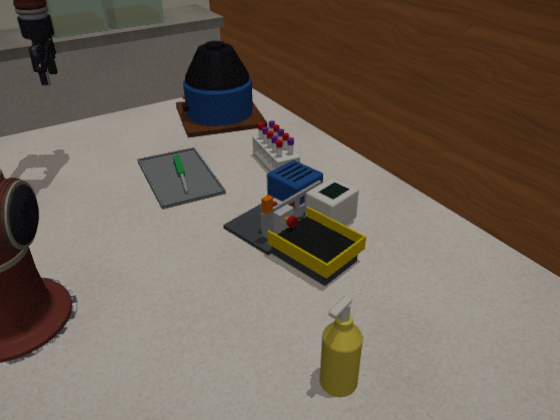

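The top view shows the tool tray with the punch (green grip at ~(100,247), tip at ~(155,262)). The photometer is at ~(260,200): orange tab (271,228), red jaw cap (263,215), red pin head (285,211), yellow tray (315,207). The rack is at (150,148) and the sanitiser at (435,270). The side view agrees with this.

```bash
cat > m.py <<'E'
from h import *
def seg(n):
    im,d,cm=pickle.load(open(n+"0.pkl","rb")); W=world(d,cm); hsv=cv2.cvtColor(im,cv2.COLOR_RGB2HSV).astype(int)
    return im,W,hsv
def show(nm,P):
    r=cv2.minAreaRect((P[:,:2]*1000).astype(np.float32))
    print(nm,len(P),"mean",P.mean(0).round(4),"rect",np.round(r[0],1),np.round(r[1],1),round(r[2],1),"z",np.percentile(P[:,2],[5,50,95]).round(4))
for n in("top","side"):
    im,W,hsv=seg(n);H,S,V=hsv[...,0],hsv[...,1],hsv[...,2];z=W[...,2]
    inr=(W[...,0]>.3)&(W[...,0]<.9)&(abs(W[...,1])<.5)
    print("==",n,"bench z",np.median(z[inr&(S<30)&(V>150)&(z<.03)]))
    show("blue",W[inr&(H>100)&(H<125)&(S>120)&(z>.088)&(z<.102)&(W[...,1]<.25)])
    show("yellow",W[inr&(H>22)&(H<33)&(S>150)&(z>.058)&(z<.075)&(W[...,1]>-.4)])
    show("yellowbottle",W[inr&(H>22)&(H<33)&(S>120)&(z>.02)&(W[...,1]<-.35)])
    show("orange",W[inr&(H>7)&(H<17)&(S>170)&(z>.115)&(z<.14)])
    show("red",W[inr&((H<6)|(H>174))&(S>150)&(z>.03)&(z<.1)&(W[...,1]<.1)])
    g=inr&(H>50)&(H<80)&(S>100)&(z<.04); P=W[g];show("green",P)
    c=P[:,:2].mean(0);_,_,vt=np.linalg.svd(P[:,:2]-c);print(" green dir",vt[0].round(3))
    near=inr&(np.hypot(W[...,0]-c[0],W[...,1]-c[1])<.16)&(S<60)&(z>.0115)&(z<.03)&~g
    near&=(V>140)
    show("shank",W[near])
    gt=inr&(z<.03)&(V>60)&(V<135)&(S<60)&(W[...,1]>.0)&(np.hypot(W[...,0]-c[0],W[...,1]-c[1])<.25)
    show("tray",W[gt])
    r=inr&(z>.09)&(W[...,1]>.15)&(W[...,0]>.6)
    show("rack",W[r])
E
python3 m.py
```

```text
== top bench z 0.0004458913487055405
blue 1566 mean [0.6646 0.0294 0.095 ] rect [666.5  30.3] [ 99.9 101.5] 13.6 z [0.0911 0.095  0.0987]
yellow 394 mean [ 0.5936 -0.1852  0.067 ] rect [ 583.3 -152.8] [130.5 198.8] 13.7 z [0.0595 0.0679 0.0719]
yellowbottle 795 mean [ 0.4296 -0.4375  0.1044] rect [ 431.  -448.7] [56.5 63.4] 84.6 z [0.0349 0.1155 0.1489]
orange 21 mean [ 0.5246 -0.0681  0.1255] rect [526.6 -68.9] [21.6 15.4] 13.7 z [0.1221 0.1257 0.1292]
red 91 mean [ 0.5709 -0.0811  0.0762] rect [579.5 -51.6] [118.7  53.7] 66.2 z [0.047  0.0762 0.0928]
green 295 mean [0.4932 0.3509 0.0228] rect [494.4 355.2] [107.8  18. ] 75.1 z [0.0191 0.0228 0.0272]
 green dir [0.259 0.966]
shank 8 mean [0.4775 0.291  0.0178] rect [477.5 288.6] [26.5  2.3] 77.8 z [0.0162 0.0173 0.02  ]
tray 7382 mean [0.488  0.3117 0.006 ] rect [564.3 308.7] [278.5 345.3] 82.6 z [0.001  0.0056 0.0131]
rack 635 mean [0.7373 0.233  0.104 ] rect [738.3 233.4] [139.9  52.1] 83.8 z [0.0929 0.1055 0.1095]
== side bench z 5.6567573161303564e-05
blue 856 mean [0.6614 0.0224 0.0942] rect [664.4  27.3] [101.7 104.4] 14.4 z [
[... 582 characters left out ...]
imeWarning: Mean of empty slice.
  print(nm,len(P),"mean",P.mean(0).round(4),"rect",np.round(r[0],1),np.round(r[1],1),round(r[2],1),"z",np.percentile(P[:,2],[5,50,95]).round(4))
  ret = um.true_divide(
Traceback (most recent call last):
  File "m.py", line 21, in <module>
    show("shank",W[near])
    ~~~~^^^^^^^^^^^^^^^^^
  File "m.py", line 7, in show
    print(nm,len(P),"mean",P.mean(0).round(4),"rect",np.round(r[0],1),np.round(r[1],1),round(r[2],1),"z",np.percentile(P[:,2],[5,50,95]).round(4))
                                                                                                         ~~~~~~~~~~~~~^^^^^^^^^^^^^^^^^^
IndexError: index -1 is out of bounds for axis 0 with size 0
```

```bash
R='{"x":-3.1,"y":-1.1}'
python3 -m crank '[{"x":-3.1,"y":-1.1},{"x":-3.1,"y":-1.1},{"x":-3.1,"y":-1.1},{"x":-3.1,"y":-1.1},{"x":-3.1,"y":-1.1}]' 50
python3 -m crank '[{"x":-3.1,"y":-1.1},{"x":-3.1,"y":-1.1},{"x":-3.1,"y":-1.1},{"x":-3.1,"y":-1.1},{"x":-3.1,"y":-1.1}]'
python3 -m crank '[{"turn":0.14},{"turn":0.14},{"turn":0.14},{"turn":0.14},{"turn":0.14}]'
python3 -m crank '[{"turn":0.14},{"turn":0.14},{"turn":0.14},{"turn":0.14},{"turn":0.14}]'
python3 -m crank '[{},{}]'
cat > st.py <<'E'
from h import *
from scipy.spatial.transform import Rotation as Ro
def tool():
    s=manip.state();q=s["tool_rot"];R=Ro.from_quat([q[1],q[2],q[3],q[0]]).as_matrix()
    return s,np.array(s["tool_pos"]),R
if __name__=="__main__":
    s,p,R=tool();print("t",round(s["time"],2),"p",p.round(4),"xaz",np.degrees(np.arctan2(R[1,0],R[0,0])).round(2),"zdir",R[:,2].round(3),"F",np.round(s["contact_force"],1),"w",round(s["gripper_width"],3),"g",round(s["grasp_force"],1),"j",np.round(s["joint_pos"],2))
E
python3 st.py
python3 - <<'E'
from h import *
im,d,cm=grab("wrist"); save("pics/w1.png",im); pickle.dump((im,d,cm),open("w1.pkl","wb"))
E
```

```text
t 0.1 p [0.2533 0.5708 0.2302] xaz 156.06 zdir [-0.001 -0.002 -1.   ] F [-0.2 -0.8  1. ] w 1.003 g 0.0 j [ 1.03  0.05  1.61  0.    1.48 -0.12]schema error: expected keys x, y, z, turn
schema error: expected keys x, y, z, turn
schema error: expected keys x, y, z, turn
schema error: expected keys x, y, z, turn
schema error: expected keys x, y, z, turn
```

View pics/w1.png

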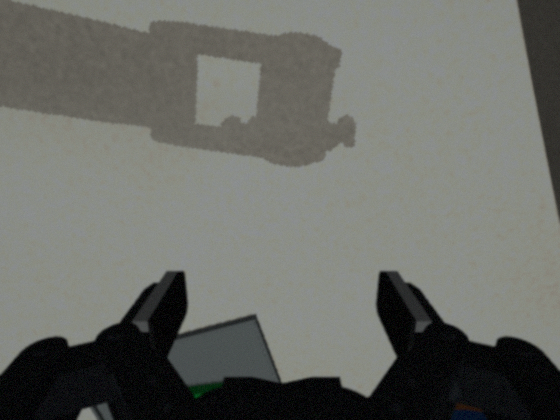

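The moves were refused because every row needs all four keys, so the arm hasn't moved. The wrist view shows only bench, with the tray corner at (255,318). I'll resend the rows with all the keys.

```bash
python3 -m crank '[{"x":-3.1,"y":-1.1,"z":0,"turn":0},{"x":-3.1,"y":-1.1,"z":0,"turn":0},{"x":-3.1,"y":-1.1,"z":0,"turn":0},{"x":-3.1,"y":-1.1,"z":0,"turn":0},{"x":-3.1,"y":-1.1,"z":0,"turn":0}]' 50
python3 -m crank '[{"x":-3.1,"y":-1.1,"z":0,"turn":0},{"x":-3.1,"y":-1.1,"z":0,"turn":0},{"x":-3.1,"y":-1.1,"z":0,"turn":0},{"x":-3.1,"y":-1.1,"z":0,"turn":0},{"x":-3.1,"y":-1.1,"z":0,"turn":0}]'
python3 -m crank '[{"x":0,"y":0,"z":0,"turn":0.14},{"x":0,"y":0,"z":0,"turn":0.14},{"x":0,"y":0,"z":0,"turn":0.14},{"x":0,"y":0,"z":0,"turn":0.14},{"x":0,"y":0,"z":0,"turn":0.14}]'
python3 -m crank '[{"x":0,"y":0,"z":0,"turn":0.14},{"x":0,"y":0,"z":0,"turn":0.14},{"x":0,"y":0,"z":0,"turn":0.14},{"x":0,"y":0,"z":0,"turn":0.14},{"x":0,"y":0,"z":0,"turn":0.14}]'
python3 -m crank '[{"x":0,"y":0,"z":0,"turn":0},{"x":0,"y":0,"z":0,"turn":0}]'
python3 st.py
python3 - <<'E'
from h import *
im,d,cm=grab("wrist"); save("pics/w2.png",im); pickle.dump((im,d,cm),open("w2.pkl","wb"))
print(np.linalg.inv(np.array(cm["world_to_cam"])).round(3).tolist())
W=world(d,cm);hsv=cv2.cvtColor(im,cv2.COLOR_RGB2HSV).astype(int);H,S,V=[hsv[...,i] for i in range(3)];z=W[...,2]
P=W[(H>50)&(H<80)&(S>100)&(z<.05)]
r=cv2.minAreaRect((P[:,:2]*1000).astype(np.float32));print("green",len(P),r,np.percentile(P[:,2],[5,50,95]))
E
```

```text
time: 0.65
tool_pos: [0.3736, 0.4569, 0.2309]
tool_rot: [-0.0, 0.207, 0.978, -0.0]
contact_force: [-0.0, -0.1, 0.4]
gripper_width: 0.502
grasp_force: 0.0
time: 1.15
tool_pos: [0.4929, 0.3438, 0.2309]
tool_rot: [-0.0, 0.207, 0.978, -0.0]
contact_force: [0.1, 0.2, 0.7]
gripper_width: 0.499
grasp_force: 0.0
time: 1.65
tool_pos: [0.4921, 0.3447, 0.2308]
tool_rot: [-0.0, 0.533, 0.846, -0.0]
contact_force: [-0.3, -0.6, 0.6]
gripper_width: 0.503
grasp_force: 0.0
time: 2.15
tool_pos: [0.492, 0.3448, 0.2308]
tool_rot: [-0.0, 0.791, 0.612, -0.0]
contact_force: [-0.3, 0.2, -0.3]
gripper_width: 0.503
grasp_force: 0.0
time: 2.35
tool_pos: [0.4922, 0.3448, 0.231]
tool_rot: [-0.0, 0.788, 0.616, -0.0]
contact_force: [0.1, 0.4, 0.2]
gripper_width: 0.501
grasp_force: 0.0
t 2.35 p [0.4922 0.3448 0.231 ] xaz 76.01 zdir [-0. -0. -1.] F [0.1 0.4 0.2] w 0.501 g 0.0 j [ 0.49 -0.    1.67 -0.    1.47  0.73]
[[0.971, -0.228, -0.076, 0.512], [-0.241, -0.922, -0.304, 0.422], [-0.001, 0.313, -0.95, 0.373], [0.0, 0.0, 0.0, 1.0]]
green 1474 ((487.7900390625, 224.6350860595703), (352.61309814453125, 36.869911193847656), 87.4547119140625) [0.02081403 0.02220542 0.02343807]
```

View pics/w2.png

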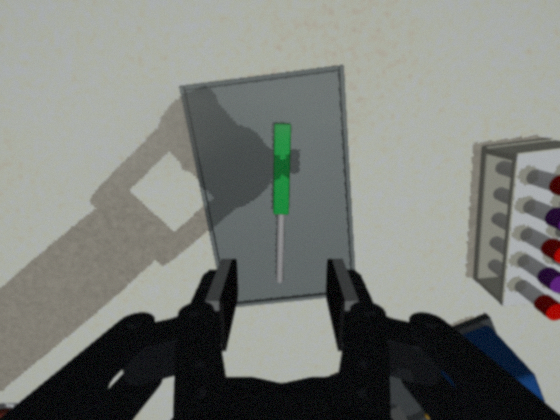

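Wrist view: the punch lies in the tray, grip from (282,123) to (281,214), tip at (280,282). Tray corners are at (181,87), (342,67), (354,297) and (217,305).

```bash
cat >> h.py <<'E'
def ray(px,z,cm):
    q=cv2.undistortPoints(np.array(px,float).reshape(-1,1,2),np.array(cm["mtx"]),np.array([cm["k1"],0,0,0,0.])).reshape(-1,2)
    T=np.linalg.inv(np.array(cm["world_to_cam"]));D=np.c_[q,np.ones(len(q))]@T[:3,:3].T
    return T[:3,3]+D*((z-T[2,3])/D[:,2])[:,None]
E
python3 - <<'E'
from h import *
from st import tool
im,d,cm=pickle.load(open("w2.pkl","rb"));W=world(d,cm)
hsv=cv2.cvtColor(im,cv2.COLOR_RGB2HSV).astype(int);H,S,V=[hsv[...,i] for i in range(3)]
m=(H>50)&(H<80)&(S>100);m[230:]=0;m[:,:260]=0;m[:,310:]=0
uv=np.argwhere(m&(W[...,2]>.02))[:,::-1]
g=ray(uv,.023,cm)[:,:2]*1000;r=cv2.minAreaRect(g.astype(np.float32));print(r,g.mean(0))
tip=ray([[280,282]],.0145,cm)[0];gc=ray(uv,.023,cm).mean(0)
v=gc-tip;print("tip",tip,"axis az",np.degrees(np.arctan2(v[1],v[0])),"tip-gripcentre",np.hypot(*v[:2]))
print("tray",ray([[181,87],[342,67],[354,297],[217,305]],.012,cm).round(4).tolist())
s,p,R=tool();v=v/np.hypot(*v[:2]);tgt=tip[:2]+v[:2]*.130
print("tgt",tgt,"shift tool cm",(R.T@np.r_[tgt-p[:2],0]*100).round(2))
E
```

```text
((493.5296325683594, 351.1260681152344), (98.44941711425781, 17.646926879882812), 74.93402099609375) [494.13771137 353.45016877]
tip [0.45794903 0.21456335 0.0145    ] axis az 75.3956058179767 tip-gripcentre 0.1435241086512687
tray [[0.4142, 0.4582, 0.012], [0.5778, 0.4371, 0.012], [0.5431, 0.1699, 0.012], [0.3716, 0.2003, 0.012]]
tgt [0.49072769 0.34036303] shift tool cm [-0.47 -0.03  0.  ]
```

```bash
python3 -m crank '[{"x":-0.5,"y":0,"z":4,"turn":0.014},{"x":0,"y":0,"z":4,"turn":0},{"x":0,"y":0,"z":4,"turn":0},{"x":0,"y":0,"z":4,"turn":0},{"x":0,"y":0,"z":3,"turn":0}]'
python3 -m crank '[{"x":0,"y":0,"z":1.2,"turn":0},{"x":0,"y":0,"z":1.2,"turn":0},{"x":0,"y":0,"z":0.6,"turn":0},{"x":0,"y":0,"z":0.2,"turn":0},{"x":0,"y":0,"z":0,"turn":0}]'
python3 st.py
```

```text
time: 2.9
tool_pos: [0.4898, 0.3394, 0.0384]
tool_rot: [-0.0, 0.793, 0.61, -0.001]
contact_force: [0.4, 0.2, -0.6]
gripper_width: 0.499
grasp_force: 0.0
time: 3.4
tool_pos: [0.4919, 0.3405, 0.0105]
tool_rot: [0.0, 0.793, 0.609, 0.001]
contact_force: [-0.1, -0.1, -0.5]
gripper_width: 0.5
grasp_force: 0.0
t 3.4 p [0.4919 0.3405 0.0105] xaz 75.06 zdir [ 0.002  0.001 -1.   ] F [-0.1 -0.1 -0.5] w 0.5 g 0.0 j [ 0.48  0.22  1.82 -0.    1.09  0.74]
```

```bash
python3 -m crank '[{"x":0,"y":0,"z":0.2,"turn":0},{"x":0,"y":0,"z":0,"turn":0}]'
python3 -m crank '[{"x":0,"y":0,"z":0,"turn":0},{"x":0,"y":0,"z":0,"turn":0},{"x":0,"y":0,"z":0,"turn":0},{"x":0,"y":0,"z":0,"turn":0},{"x":0,"y":0,"z":0,"turn":0}]' 0
python3 -m crank '[{"x":0,"y":0,"z":0,"turn":0},{"x":0,"y":0,"z":0,"turn":0}]'
python3 st.py
```

```text
time: 3.6
tool_pos: [0.4915, 0.3403, 0.008]
tool_rot: [0.0, 0.793, 0.609, 0.001]
contact_force: [-0.1, -0.4, 0.1]
gripper_width: 0.497
grasp_force: 0.0
time: 4.1
tool_pos: [0.4915, 0.3403, 0.0079]
tool_rot: [0.0, 0.793, 0.609, 0.001]
contact_force: [0.4, 0.2, 3.7]
gripper_width: 0.195
grasp_force: 62.0
time: 4.3
tool_pos: [0.4915, 0.3403, 0.0079]
tool_rot: [0.0, 0.793, 0.609, 0.001]
contact_force: [-1.5, 0.2, 5.3]
gripper_width: 0.19
grasp_force: 62.1
t 4.3 p [0.4915 0.3403 0.0079] xaz 75.05 zdir [ 0.001  0.    -1.   ] F [-1.5  0.2  5.3] w 0.19 g 62.1 j [ 0.48  0.23  1.82 -0.    1.09  0.74]
```

```bash
python3 -m crank '[{"x":0,"y":0,"z":-2,"turn":0},{"x":0,"y":0,"z":-4,"turn":0},{"x":0,"y":0,"z":-4,"turn":0},{"x":0,"y":0,"z":-3,"turn":-0.12},{"x":0,"y":0,"z":-2,"turn":-0.12}]'
python3 -m crank '[{"x":0,"y":0,"z":0,"turn":-0.12},{"x":0,"y":0,"z":0,"turn":-0.138},{"x":-3,"y":-0.4,"z":0,"turn":0},{"x":-4,"y":-0.5,"z":0,"turn":0},{"x":-4,"y":-0.5,"z":0,"turn":0}]'
python3 -m crank '[{"x":-4,"y":-0.5,"z":0,"turn":0},{"x":-3,"y":-0.4,"z":0,"turn":0},{"x":-2,"y":-0.3,"z":0,"turn":0},{"x":-1.2,"y":-0.15,"z":0,"turn":0},{"x":0,"y":0,"z":0,"turn":0}]'
python3 st.py
python3 - <<'E'
from h import *
for n in("wrist","top","side"):
    im,d,cm=grab(n); save(f"pics/{n}3.png",im); pickle.dump((im,d,cm),open(n+"3.pkl","wb"))
E
```

```text
time: 4.8
tool_pos: [0.4912, 0.3402, 0.1589]
tool_rot: [0.0, 0.713, 0.701, 0.001]
contact_force: [-0.3, 0.7, -1.9]
gripper_width: 0.194
grasp_force: 61.3
time: 5.3
tool_pos: [0.502, 0.2287, 0.1554]
tool_rot: [-0.001, 0.618, 0.786, -0.001]
contact_force: [0.4, 0.5, -2.4]
gripper_width: 0.191
grasp_force: 61.3
time: 5.8
tool_pos: [0.5136, 0.1265, 0.1561]
tool_rot: [-0.001, 0.619, 0.785, -0.001]
contact_force: [-0.4, -0.5, -2.4]
gripper_width: 0.193
grasp_force: 61.3
t 5.8 p [0.5136 0.1265 0.1561] xaz 103.46 zdir [-0.002 -0.    -1.   ] F [-0.4 -0.5 -2.4] w 0.193 g 61.3 j [ 0.1  -0.12  1.91  0.    1.35 -0.13]
```

View pics/wrist3.png

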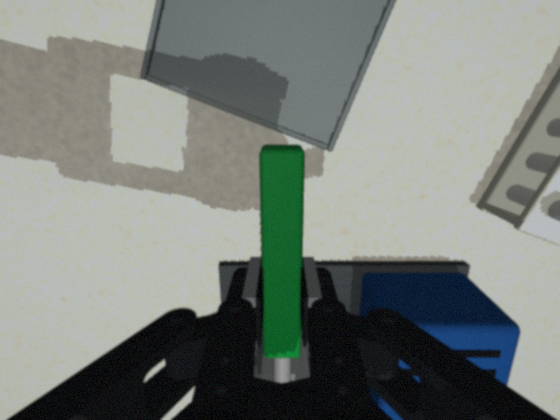

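The wrist view shows the green grip held straight along the tool x axis, (282,150) to (282,350). The lugs are hidden by the fingers and the blue housing is at lower right (440,330). Next I'll check punch against photometer in the same pictures.

Run:
```python
from h import *
from st import tool
s,p,R=tool()
a=np.radians(13.65);X=np.array([np.cos(a),np.sin(a)]);Y=np.array([-np.sin(a),np.cos(a)])
def rep(nm,P,o=np.array([.5991,-.0515])):
    q=P[:,:2]-o; L=np.c_[q@X,q@Y]*1000
    r=cv2.minAreaRect(L.astype(np.float32));print(nm,len(L),"ctr",np.round(r[0],1),"sz",np.round(r[1],1),round(r[2],1),"z",np.percentile(P[:,2],[5,50,95]).round(4),"mean",L.mean(0).round(1))
    return L
print("tcp local",rep.__defaults__ and [((p[:2]-rep.__defaults__[0])@X*1000).round(1),((p[:2]-rep.__defaults__[0])@Y*1000).round(1)])
for n in("wrist","top","side"):
    im,d,cm=pickle.load(open(n+"3.pkl","rb"));W=world(d,cm);z=W[...,2]
    hsv=cv2.cvtColor(im,cv2.COLOR_RGB2HSV).astype(int);H,S,V=[hsv[...,i] for i in range(3)]
    m=(H>50)&(H<85)&(S>100)&(z>.1)&(z<.25)
    if n=="wrist": m&=(z>.165)
    if m.sum()>10: rep(n+" green",W[m])
    if n!="wrist":
        q=W[...,:2]-np.array([.5991,-.0515]);lx=q@X*1000;ly=q@Y*1000
        k=(abs(lx+40)<25)&(ly>28)&(ly<100)&(z>.13)&(z<.2)&(S<80)
        if k.sum()>3: rep(n+" shank",W[k])
        for nm,c in(("orange",(H>7)&(H<17)&(S>170)&(z>.12)&(z<.14)),("yellow",(H>22)&(H<33)&(S>150)&(z>.062)&(z<.075)&(W[...,1]>-.35))):
            if c.sum()>5: rep(n+" "+nm,W[c])
    c=(H>100)&(H<125)&(S>120)&(z>.091)&(z<.099)&(W[...,1]<.25)&(W[...,0]>.5)
    c=cv2.morphologyEx(c.astype(np.uint8),cv2.MORPH_OPEN,np.ones((3,3)))>0
    rep(n+" blue",W[c])
```

```text
tcp local [np.float64(-40.5), np.float64(194.9)]
wrist green 10855 ctr [-40.7 202.2] sz [88.6 86.2] 43.8 z [0.1695 0.1707 0.2376] mean [-41.3 208.5]
wrist blue 2982 ctr [85.5 69.1] sz [96.2 89.5] 0.3 z [0.0921 0.094  0.0952] mean [102.4  94.2]
top green 96 ctr [ 68.9 271.9] sz [626.  222.6] 77.9 z [0.1618 0.1711 0.1743] mean [-32.6 190.4]
top shank 66 ctr [-41.5  83.2] sz [ 8.9 33.1] 0.8 z [0.1626 0.1659 0.1693] mean [-41.8  83.1]
top orange 36 ctr [ 82.4 291.1] sz [674.3 131.5] 52.3 z [0.1215 0.1266 0.1391] mean [ 57.6 207.3]
top yellow 337 ctr [-39.2 -95.1] sz [199.4 130.7] 89.9 z [0.0633 0.0683 0.0719] mean [ -41.1 -126.5]
top blue 1200 ctr [85.2 63.5] sz [ 99.  101.7] 1.0 z [0.092  0.0953 0.0981] mean [85. 63.]
side green 210 ctr [ -1.5 189.4] sz [1033.9  481.2] 34.7 z [0.1597 0.1705 0.2148] mean [-55.7 206.7]
side shank 53 ctr [-43.1  81.8] sz [34.4  9.1] 87.9 z [0.1602 0.1645 0.1675] mean [-43.8  81.2]
side orange 1370 ctr [655.1 236. ] sz [2190.1 1114.6] 32.1 z [0.1208 0.1293 0.139 ] mean [975.9 287.8]
side yellow 585 ctr [ -40.  -113.5] sz [166.7 135.8] 89.9 z [0.0624 0.0666 0.0695] mean [ -43.5 -136.3]
side blue 771 ctr [84.3 61.8] sz [101.1 100.8] 0.9 z [0.0922 0.0948 0.0973] mean [79.6 58.7]
```

View pics/side3.png

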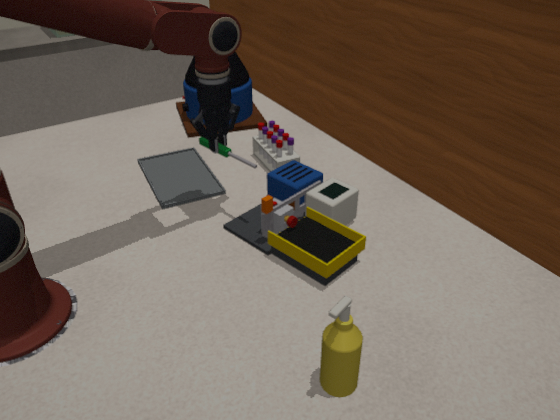

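The side view shows the punch above the base, its shank at (240,158) pointing at the lugs. It sits about 1.5 mm too far towards -x of the bore line, so I'll correct that and descend.

```bash
python3 -m crank '[{"x":0,"y":0.14,"z":3,"turn":-0.002},{"x":0,"y":0,"z":3,"turn":0},{"x":0,"y":0,"z":2.5,"turn":0},{"x":0,"y":0,"z":1.2,"turn":0},{"x":0,"y":0,"z":0,"turn":0}]'
python3 -m crank '[{"x":0,"y":0,"z":0,"turn":0}]'
python3 st.py
python3 - <<'E'
from h import *
from st import tool
s,p,R=tool()
a=np.radians(13.65);X=np.array([np.cos(a),np.sin(a)]);Y=np.array([-np.sin(a),np.cos(a)]);o=np.array([.5991,-.0515])
print("tcp",(p[:2]-o)@X*1000,(p[:2]-o)@Y*1000)
for n in("top","side"):
    im,d,cm=grab(n);W=world(d,cm);z=W[...,2];pickle.dump((im,d,cm),open(n+"4.pkl","wb"))
    q=W[...,:2]-o;lx=q@X*1000;ly=q@Y*1000
    S=cv2.cvtColor(im,cv2.COLOR_RGB2HSV)[...,1]
    k=(abs(lx+40)<15)&(ly>45)&(ly<100)&(z>.055)&(z<.085)&(S<80)
    for lo,hi in((45,75),(75,100)):
        kk=k&(ly>lo)&(ly<hi); print(n,kk.sum(),np.percentile(lx[kk],[5,50,95]).round(1),np.percentile(ly[kk],[5,50,95]).round(1),np.percentile(z[kk],[5,50,95]).round(4))
E
```

```text
time: 6.45
tool_pos: [0.5137, 0.1285, 0.0582]
tool_rot: [-0.002, 0.617, 0.787, -0.002]
contact_force: [-0.5, 0.4, -2.9]
gripper_width: 0.191
grasp_force: 61.3
time: 6.55
tool_pos: [0.5162, 0.1284, 0.0612]
tool_rot: [0.0, 0.617, 0.787, 0.0]
contact_force: [0.2, -0.2, -1.6]
gripper_width: 0.193
grasp_force: 61.3
t 6.55 p [0.5162 0.1284 0.0612] xaz 103.74 zdir [ 0.001  0.    -1.   ] F [ 0.2 -0.2 -1.6] w 0.193 g 61.3 j [ 0.1   0.    1.97  0.    1.17 -0.14]
tcp -38.131518522093536 194.41927274948355
top 14 [-42.4 -39.3 -35.3] [66.9 70.4 74.2] [0.0685 0.0704 0.073 ]
top 40 [-42.6 -39.2 -35.1] [76.7 87.7 98.9] [0.067  0.0708 0.0738]
side 14 [-43.5 -40.8 -35.2] [65.5 67.9 71.9] [0.0636 0.0702 0.0733]
side 32 [-43.9 -40.5 -37.9] [75.5 86.6 96.5] [0.0648 0.0705 0.0733]
```

```bash
python3 -m crank '[{"x":0,"y":-0.03,"z":0.18,"turn":0},{"x":0,"y":0,"z":0,"turn":0},{"x":0,"y":0,"z":0,"turn":0},{"x":0,"y":0,"z":0,"turn":0}]'
python3 -m crank '[{"x":-0.8,"y":0,"z":0,"turn":0},{"x":-0.8,"y":0,"z":0,"turn":0},{"x":-0.6,"y":0,"z":0,"turn":0},{"x":0,"y":0,"z":0,"turn":0},{"x":0,"y":0,"z":0,"turn":0}]'
python3 st.py
python3 - <<'E'
from h import *
from st import tool
a=np.radians(13.65);X=np.array([np.cos(a),np.sin(a)]);Y=np.array([-np.sin(a),np.cos(a)]);o=np.array([.5991,-.0515])
for n in("top","side"):
    im,d,cm=grab(n);W=world(d,cm);z=W[...,2];pickle.dump((im,d,cm),open(n+"5.pkl","wb"))
    q=W[...,:2]-o;lx=q@X*1000;ly=q@Y*1000
    S=cv2.cvtColor(im,cv2.COLOR_RGB2HSV)[...,1]
    k=(abs(lx+40)<15)&(ly>36)&(ly<85)&(z>.055)&(z<.085)&(S<80)
    print(n,k.sum(),np.percentile(lx[k],[5,50,95]).round(1),np.percentile(ly[k],[5,50,95]).round(1),np.percentile(z[k],[5,50,95]).round(4))
    k=(lx>-66)&(lx<-14)&(ly>4)&(ly<36)&(z>.079)&(z<.089)&(S<80)
    print(" lug",k.sum(),np.percentile(lx[k],[1,50,99]).round(1),np.percentile(ly[k],[1,50,99]).round(1),np.percentile(z[k],[5,50,95]).round(4))
im,d,cm=pickle.load(open("side5.pkl","rb"));save("pics/s5.png",cv2.resize(im[140:280,190:380],None,fx=4,fy=4,interpolation=cv2.INTER_CUBIC))
E
```

```text
time: 7.05
tool_pos: [0.5153, 0.1278, 0.0587]
tool_rot: [0.0, 0.618, 0.786, 0.0]
contact_force: [0.5, 0.3, -1.5]
gripper_width: 0.191
grasp_force: 61.3
time: 7.55
tool_pos: [0.5204, 0.1061, 0.0585]
tool_rot: [-0.0, 0.618, 0.786, 0.0]
contact_force: [0.6, 0.4, -1.4]
gripper_width: 0.188
grasp_force: 61.3
t 7.55 p [0.5204 0.1061 0.0585] xaz 103.65 zdir [-0.  0. -1.] F [ 0.6  0.4 -1.4] w 0.188 g 61.3 j [ 0.06  0.    1.97  0.    1.17 -0.18]
top 65 [-43.8 -40.7 -36.3] [46.  64.5 83.1] [0.0648 0.0681 0.072 ]
 lug 195 [-61.3 -40.2 -17.9] [ 6.6 22.2 33.9] [0.0811 0.0839 0.0875]
side 40 [-45.8 -43.1 -38.6] [54.5 69.6 80.3] [0.0628 0.0672 0.07  ]
 lug 27 [-46.1 -22.5 -17.6] [ 4.9 19.3 34.4] [0.0819 0.0843 0.0875]
```

View pics/s5.png

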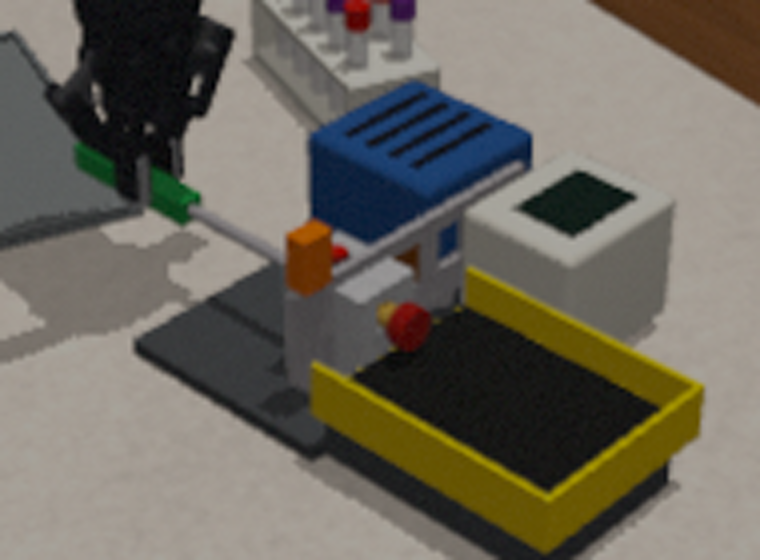

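The crop shows the shank running straight to the near lug's bore just behind the orange tab at (308,258), with the pin head at (408,327). Alignment measures good (lateral -40.7, axis about 64.5 mm), so I'll push.

```bash
python3 -m crank '[{"x":-0.5,"y":0.05,"z":0,"turn":0},{"x":-0.5,"y":0,"z":0,"turn":0},{"x":-0.3,"y":0,"z":0,"turn":0},{"x":-0.3,"y":0,"z":0,"turn":0},{"x":-0.3,"y":0,"z":0,"turn":0}]'
python3 -m crank '[{"x":-0.4,"y":0,"z":0,"turn":0},{"x":-0.4,"y":0,"z":0,"turn":0},{"x":-0.4,"y":0,"z":0,"turn":0},{"x":-0.4,"y":0,"z":0,"turn":0},{"x":0,"y":0,"z":0,"turn":0}]'
python3 st.py
```

```text
time: 8.15
tool_pos: [0.5247, 0.0904, 0.0584]
tool_rot: [-0.003, 0.618, 0.786, 0.002]
contact_force: [-3.5, 10.3, -0.2]
gripper_width: 0.192
grasp_force: 61.5
time: 8.65
tool_pos: [0.5287, 0.0739, 0.0584]
tool_rot: [-0.002, 0.618, 0.786, 0.001]
contact_force: [-2.2, 5.2, -1.0]
gripper_width: 0.191
grasp_force: 61.4
t 8.65 p [0.5287 0.0739 0.0584] xaz 103.68 zdir [-0.001  0.003 -1.   ] F [-2.2  5.2 -1. ] w 0.191 g 61.4 j [-0.    0.01  1.96  0.    1.17 -0.24]
```

```bash
python3 -m crank '[{"x":-0.4,"y":0,"z":0,"turn":0},{"x":-0.4,"y":0,"z":0,"turn":0},{"x":-0.4,"y":0,"z":0,"turn":0},{"x":-0.4,"y":0,"z":0,"turn":0},{"x":-0.4,"y":0,"z":0,"turn":0}]'
python3 st.py
python3 -m crank '[{"x":-0.4,"y":0,"z":0,"turn":0},{"x":-0.4,"y":0,"z":0,"turn":0},{"x":-0.4,"y":0,"z":0,"turn":0},{"x":-0.3,"y":0,"z":0,"turn":0},{"x":0,"y":0,"z":0,"turn":0}]'
python3 st.py
```

```text
time: 9.15
tool_pos: [0.534, 0.0525, 0.0584]
tool_rot: [0.0, 0.618, 0.786, -0.0]
contact_force: [0.8, 0.3, -2.8]
gripper_width: 0.189
grasp_force: 61.3
t 9.15 p [0.534  0.0525 0.0584] xaz 103.68 zdir [-0. -0. -1.] F [ 0.8  0.3 -2.8] w 0.189 g 61.3 j [-0.04  0.02  1.95 -0.    1.17 -0.28]
time: 9.65
tool_pos: [0.5375, 0.0381, 0.0585]
tool_rot: [0.0, 0.618, 0.786, -0.0]
contact_force: [0.2, 0.7, -2.9]
gripper_width: 0.193
grasp_force: 61.3
t 9.65 p [0.5375 0.0381 0.0585] xaz 103.66 zdir [-0. -0. -1.] F [ 0.2  0.7 -2.9] w 0.193 g 61.3 j [-0.07  0.02  1.95 -0.    1.17 -0.31]
```

```bash
python3 -m crank '[{"x":-0.4,"y":0,"z":0,"turn":0},{"x":-0.4,"y":0,"z":0,"turn":0},{"x":-0.4,"y":0,"z":0,"turn":0},{"x":-0.4,"y":0,"z":0,"turn":0},{"x":-0.1,"y":0,"z":0,"turn":0}]'
python3 -m crank '[{"x":0,"y":0,"z":0,"turn":0},{"x":0,"y":0,"z":0,"turn":0}]'
python3 st.py
python3 - <<'E'
from h import *
for n in("top","side"):
    im,d,cm=grab(n);pickle.dump((im,d,cm),open(n+"6.pkl","wb"))
    c=im[140:260,190:370];c=cv2.resize(c,None,fx=3.3,fy=3.3,interpolation=cv2.INTER_CUBIC)
    cc=c if n=="top" else np.vstack([0*c[:0],c]); 
    L=cc if n=="top" else np.concatenate([L,cc],0) if False else cc
    save(f"pics/{n}6.png",L)
a=cv2.imread("pics/top6.png");b=cv2.imread("pics/side6.png");cv2.imwrite("pics/c6.png",cv2.resize(np.hstack([a,b]),(800,int(800*a.shape[0]/a.shape[1]/2))))
E
```

```text
time: 10.15
tool_pos: [0.5417, 0.0214, 0.0586]
tool_rot: [0.0, 0.618, 0.786, -0.0]
contact_force: [0.0, -0.3, -2.8]
gripper_width: 0.191
grasp_force: 61.3
time: 10.35
tool_pos: [0.5415, 0.0219, 0.0586]
tool_rot: [0.0, 0.618, 0.786, -0.0]
contact_force: [-0.0, -0.8, -1.8]
gripper_width: 0.189
grasp_force: 61.3
t 10.35 p [0.5415 0.0219 0.0586] xaz 103.69 zdir [ 0. -0. -1.] F [-0.  -0.8 -1.8] w 0.189 g 61.3 j [-0.1   0.03  1.94 -0.    1.17 -0.34]
```

View pics/c6.png

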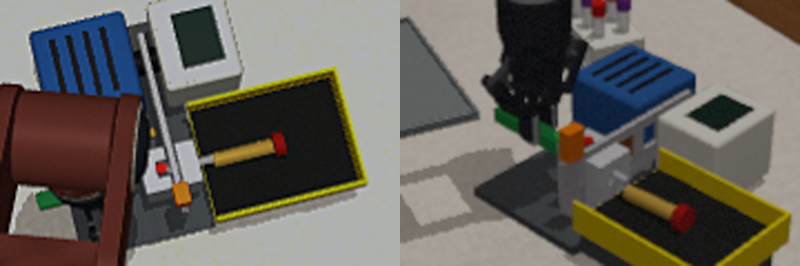

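The combined picture shows the pin out over the tray (top view: shaft (215,158)-(275,148), head (280,143)), with the punch tip just behind its plain end. I'll check its height to see whether it dropped.

Run:
```python
from h import *
a=np.radians(13.65);X=np.array([np.cos(a),np.sin(a)]);Y=np.array([-np.sin(a),np.cos(a)]);o=np.array([.5991,-.0515])
for n in("top","side"):
    im,d,cm=pickle.load(open(n+"6.pkl","rb"));W=world(d,cm);z=W[...,2];q=W[...,:2]-o;lx=q@X*1000;ly=q@Y*1000
    hsv=cv2.cvtColor(im,cv2.COLOR_RGB2HSV).astype(int);H,S,V=[hsv[...,i] for i in range(3)]
    i=(lx>-90)&(lx<10)&(ly>-175)&(ly<-30)&(z>.035)
    for nm,c in(("brass",(H>10)&(H<25)&(S>80)&(V>90)),("red",((H<6)|(H>174))&(S>150))):
        k=i&c;print(n,nm,k.sum(),np.percentile(lx[k],[2,50,98]).round(1),np.percentile(ly[k],[2,50,98]).round(1),np.percentile(z[k],[5,50,95]).round(4))
        if nm=="brass":
            for lo in range(-130,-30,20):
                kk=k&(ly>lo)&(ly<lo+20)
                if kk.sum()>3: print("   ",lo,np.percentile(z[kk],[50,90]).round(4))
```

```text
top brass 168 [-46.3 -39.8 -31.7] [-106.5  -75.8  -44.5] [0.0552 0.0613 0.0655]
    -110 [0.0631 0.0657]
    -90 [0.0616 0.0642]
    -70 [0.06   0.0634]
    -50 [0.0596 0.0621]
top red 59 [-52.  -40.6 -24.7] [-121.7 -114.  -108.5] [0.0485 0.0686 0.0727]
side brass 134 [-48.4 -43.4 -16.5] [-105.5  -74.9  -42.5] [0.0445 0.0596 0.0642]
    -110 [0.0619 0.0642]
    -90 [0.0605 0.0626]
    -70 [0.0588 0.0614]
    -50 [0.0578 0.0593]
side red 115 [-53.3 -42.9  -5.4] [-123.  -118.7  -94. ] [0.0437 0.0596 0.0701]
```

The pin lies on the tray floor: shaft top is 60–64 mm tilting up to the head, so its middle is about 54 mm high at y ≈ -76. Now I'll withdraw the punch and carry it back.

```bash
python3 -m crank '[{"x":1,"y":0,"z":0,"turn":0},{"x":2,"y":0,"z":0,"turn":0},{"x":2.5,"y":0,"z":0,"turn":0},{"x":2.5,"y":0,"z":0,"turn":0},{"x":2.5,"y":0,"z":0,"turn":0}]'
python3 -m crank '[{"x":1,"y":0,"z":0,"turn":0},{"x":0,"y":0,"z":-2,"turn":0},{"x":0,"y":0,"z":-4,"turn":0},{"x":3,"y":0.4,"z":-3,"turn":0},{"x":4,"y":0.5,"z":0,"turn":0}]'
python3 -m crank '[{"x":4,"y":0.4,"z":0,"turn":0.12},{"x":4,"y":0,"z":0,"turn":0.12},{"x":3,"y":0,"z":0,"turn":0.12},{"x":1,"y":0,"z":0,"turn":0.138},{"x":0,"y":0,"z":0,"turn":0}]'
python3 - <<'E'
from h import *
from st import tool
s,p,R=tool();g=np.array([.4915,.3403,.0085])
print(p,"shift cm",(R.T@(g-p)*100).round(2),"xaz",np.degrees(np.arctan2(R[1,0],R[0,0])),s["contact_force"])
E
```

```text
time: 10.95
tool_pos: [0.516, 0.1255, 0.0585]
tool_rot: [-0.0, 0.618, 0.786, 0.0]
contact_force: [0.1, -0.1, -1.3]
gripper_width: 0.191
grasp_force: 61.3
time: 11.45
tool_pos: [0.5102, 0.2045, 0.1549]
tool_rot: [0.004, 0.619, 0.785, 0.004]
contact_force: [0.2, 0.7, -0.9]
gripper_width: 0.193
grasp_force: 61.4
time: 11.95
tool_pos: [0.497, 0.3248, 0.1484]
tool_rot: [0.0, 0.792, 0.611, 0.0]
contact_force: [0.3, -0.1, -2.4]
gripper_width: 0.192
grasp_force: 61.3
[0.49697063 0.32478019 0.14840489] shift cm [ 1.36 -0.92 13.99] xaz 75.31246240364787 [ 0.25946072 -0.07929693 -2.36299588]
```

```bash
python3 -m crank '[{"x":0.7,"y":-0.5,"z":3.5,"turn":0},{"x":0.7,"y":-0.4,"z":4,"turn":0},{"x":0,"y":0,"z":3.5,"turn":0},{"x":0,"y":0,"z":1.5,"turn":0},{"x":0,"y":0,"z":0.8,"turn":0}]'
python3 -m crank '[{"x":0,"y":0,"z":0.3,"turn":0},{"x":0,"y":0,"z":0.2,"turn":0},{"x":0,"y":0,"z":0.1,"turn":0},{"x":0,"y":0,"z":0,"turn":0},{"x":0,"y":0,"z":0,"turn":0}]'
python3 st.py
```

```text
time: 12.45
tool_pos: [0.4913, 0.3379, 0.0137]
tool_rot: [-0.0, 0.792, 0.61, -0.002]
contact_force: [-0.1, 0.2, -1.4]
gripper_width: 0.191
grasp_force: 61.3
time: 12.95
tool_pos: [0.4928, 0.3395, 0.0105]
tool_rot: [0.0, 0.792, 0.61, 0.001]
contact_force: [-0.1, 0.1, -1.6]
gripper_width: 0.197
grasp_force: 61.3
t 12.95 p [0.4928 0.3395 0.0105] xaz 75.17 zdir [ 0.001  0.001 -1.   ] F [-0.1  0.1 -1.6] w 0.197 g 61.3 j [ 0.48  0.22  1.82 -0.    1.09  0.74]
```

```bash
python3 -m crank '[{"x":0,"y":0,"z":0.15,"turn":0},{"x":0,"y":0,"z":0.05,"turn":0},{"x":0,"y":0,"z":0,"turn":0},{"x":0,"y":0,"z":0,"turn":0}]'
python3 -m crank '[{"x":0,"y":0,"z":0,"turn":0},{"x":0,"y":0,"z":0,"turn":0},{"x":0,"y":0,"z":0,"turn":0},{"x":0,"y":0,"z":0,"turn":0}]' 50
python3 -m crank '[{"x":0,"y":0,"z":-1,"turn":0},{"x":0,"y":0,"z":-2.5,"turn":0},{"x":0,"y":0,"z":-4,"turn":0},{"x":0,"y":0,"z":-4.5,"turn":0},{"x":0,"y":0,"z":-4.5,"turn":0}]'
python3 -m crank '[{"x":0,"y":0,"z":-3,"turn":0},{"x":0,"y":0,"z":-2,"turn":0},{"x":0,"y":0,"z":0,"turn":0}]'
python3 - <<'E'
from h import *
from st import tool
im,d,cm=grab("wrist");W=world(d,cm);pickle.dump((im,d,cm),open("w7.pkl","wb"));save("pics/w7.png",im)
s,p,R=tool();print(p)
hsv=cv2.cvtColor(im,cv2.COLOR_RGB2HSV).astype(int);H,S,V=[hsv[...,i] for i in range(3)]
m=(H>50)&(H<85)&(S>100)&(W[...,2]>0)&(W[...,2]<.05)&(W[...,1]>.25)
g=W[m];r=cv2.minAreaRect((g[:,:2]*1000).astype(np.float32));print(r,np.percentile(g[:,2],[5,50,95]))
E
```

```text
time: 13.35
tool_pos: [0.4924, 0.3393, 0.0079]
tool_rot: [0.0, 0.792, 0.61, 0.0]
contact_force: [-0.8, -0.9, 2.3]
gripper_width: 0.189
grasp_force: 61.8
time: 13.75
tool_pos: [0.4923, 0.3392, 0.0075]
tool_rot: [0.0, 0.793, 0.61, 0.0]
contact_force: [-0.4, 0.0, 0.1]
gripper_width: 0.504
grasp_force: 0.0
time: 14.25
tool_pos: [0.4919, 0.339, 0.1747]
tool_rot: [0.0, 0.792, 0.61, 0.0]
contact_force: [0.4, 0.3, -1.1]
gripper_width: 0.502
grasp_force: 0.0
time: 14.55
tool_pos: [0.4942, 0.3402, 0.228]
tool_rot: [0.001, 0.792, 0.61, 0.004]
contact_force: [1.0, -0.4, 0.4]
gripper_width: 0.498
grasp_force: 0.0
[0.49307519 0.33962424 0.22496832]
((495.5947570800781, 349.7899169921875), (98.88113403320312, 17.48373031616211), 74.6181869506836) [0.02087505 0.022209   0.02342445]
```

View pics/w7.png

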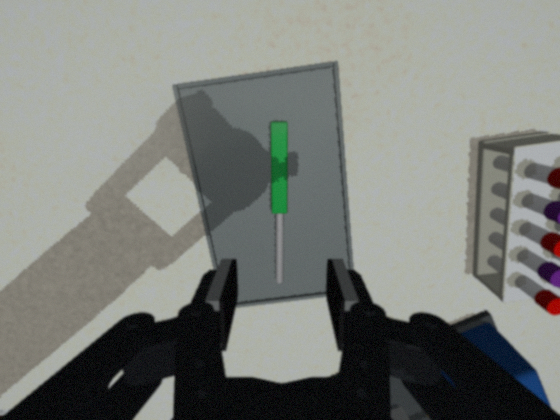

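The punch lies flat in the tray (grip (280,122)-(280,213), tip (279,282)), well clear of the walls. Next is the shutter tab.

```bash
python3 -m crank '[{"x":0,"y":0,"z":0,"turn":-0.14},{"x":0,"y":0,"z":0,"turn":-0.14},{"x":0,"y":0,"z":0,"turn":-0.14},{"x":0,"y":0,"z":0,"turn":-0.077},{"x":-3,"y":-0.5,"z":0,"turn":0}]'
python3 -m crank '[{"x":-4,"y":-0.64,"z":0,"turn":0},{"x":-4,"y":-0.64,"z":0,"turn":0},{"x":-4,"y":-0.64,"z":0,"turn":0},{"x":-4,"y":-0.64,"z":0,"turn":0},{"x":-4,"y":-0.64,"z":0,"turn":0}]'
python3 -m crank '[{"x":-4,"y":-0.64,"z":0.5,"turn":0},{"x":-4,"y":-0.64,"z":0.5,"turn":0},{"x":-4,"y":-0.64,"z":0.5,"turn":0},{"x":-2,"y":-0.3,"z":0.5,"turn":0},{"x":0,"y":0,"z":0,"turn":0}]'
python3 -m crank '[{"x":0,"y":0,"z":0,"turn":0},{"x":0,"y":0,"z":0,"turn":0}]'
cat > tab.py <<'E'
from h import *
from st import tool
a=np.radians(13.65);X=np.array([np.cos(a),np.sin(a)]);Y=np.array([-np.sin(a),np.cos(a)]);o=np.array([.5991,-.0515])
s,p,R=tool()
for n in("top","side"):
    im,d,cm=grab(n);W=world(d,cm);z=W[...,2];q=W[...,:2]-o;lx=q@X*1000;ly=q@Y*1000
    hsv=cv2.cvtColor(im,cv2.COLOR_RGB2HSV).astype(int);H,S,V=[hsv[...,i] for i in range(3)]
    k=(H>7)&(H<17)&(S>170)&(lx>-110)&(lx<40)&(abs(ly)<25)&(z>.088)&(z<.14)
    if k.sum()>4: print(n,k.sum(),"tab x",np.percentile(lx[k],[2,98]).round(1),"y",np.percentile(ly[k],[2,98]).round(1),"z",np.percentile(z[k],[2,98]).round(3))
print("tcp local",((p[:2]-o)@X*1000).round(1),((p[:2]-o)@Y*1000).round(1),p[2].round(4),"xaz",np.degrees(np.arctan2(R[1,0],R[0,0])).round(2),"F",np.round(s["contact_force"],1),"w",s["gripper_width"].round(3),s["grasp_force"])
E
python3 tab.py
```

```text
time: 15.1
tool_pos: [0.493, 0.3099, 0.2198]
tool_rot: [-0.001, 0.616, 0.787, -0.001]
contact_force: [-0.1, -1.0, 0.5]
gripper_width: 0.498
grasp_force: 0.0
time: 15.6
tool_pos: [0.5092, 0.1053, 0.22]
tool_rot: [-0.001, 0.618, 0.786, -0.001]
contact_force: [0.5, 0.2, 0.0]
gripper_width: 0.501
grasp_force: 0.0
time: 16.1
tool_pos: [0.5203, -0.0364, 0.1992]
tool_rot: [-0.002, 0.62, 0.785, -0.001]
contact_force: [0.4, 0.4, -0.1]
gripper_width: 0.499
grasp_force: 0.0
time: 16.3
tool_pos: [0.5215, -0.0333, 0.2018]
tool_rot: [-0.001, 0.618, 0.786, -0.0]
contact_force: [-0.2, -0.6, 0.3]
gripper_width: 0.501
grasp_force: 0.0
side 168 tab x [-87.2 -63.8] y [-9.4  5. ] z [0.094 0.127]Traceback (most recent call last):
  File "tab.py", line 10, in <module>
    print("tcp local",((p[:2]-o)@X*1000).round(1),((p[:2]-o)@Y*1000).round(1),p[2].round(4),"xaz",np.degrees(np.arctan2(R[1,0],R[0,0])).round(2),"F",np.round(s["contact_force"],1),"w",s["gripper_width"].round(3),s["grasp_force"])
                                                                                                                                                                                        ^^^^^^^^^^^^^^^^^^^^^^^^
AttributeError: 'float' object has no attribute 'round'
```

```bash
sed -i 's/s\["gripper_width"\].round(3)/round(s["gripper_width"],3)/' tab.py
python3 -m crank '[{"x":-1.8,"y":-0.4,"z":0,"turn":0},{"x":-1.8,"y":0,"z":0,"turn":0},{"x":0,"y":0,"z":0,"turn":0},{"x":0,"y":0,"z":2,"turn":0},{"x":0,"y":0,"z":2,"turn":0}]'
python3 -m crank '[{"x":0,"y":0,"z":0,"turn":0},{"x":0,"y":0,"z":0,"turn":0}]'
python3 tab.py
```

```text
time: 16.9
tool_pos: [0.5272, -0.0694, 0.1631]
tool_rot: [0.001, 0.618, 0.786, 0.001]
contact_force: [-0.5, 0.3, -0.2]
gripper_width: 0.498
grasp_force: 0.0
time: 17.1
tool_pos: [0.5264, -0.0694, 0.1626]
tool_rot: [-0.0, 0.618, 0.786, -0.0]
contact_force: [-0.6, -0.7, 1.0]
gripper_width: 0.497
grasp_force: 0.0
side 171 tab x [-87.7 -64.7] y [-9.9  5.1] z [0.093 0.127]
tcp local -74.9 -0.3 0.1626 xaz 103.69 F [-0.6 -0.7  1. ] w 0.497 0.0
```

Centred over the tab. I'll descend to a TCP height of about 107 mm and close.

```bash
python3 -m crank '[{"x":0,"y":0,"z":2,"turn":0},{"x":0,"y":0,"z":2,"turn":0},{"x":0,"y":0,"z":1.2,"turn":0},{"x":0,"y":0,"z":0.3,"turn":0},{"x":0,"y":0,"z":0,"turn":0}]'
python3 -m crank '[{"x":0,"y":0,"z":0,"turn":0},{"x":0,"y":0,"z":0,"turn":0},{"x":0,"y":0,"z":0,"turn":0},{"x":0,"y":0,"z":0,"turn":0},{"x":0,"y":0,"z":0,"turn":0}]' 0
python3 tab.py
```

```text
time: 17.7
tool_pos: [0.5267, -0.0703, 0.1078]
tool_rot: [0.0, 0.618, 0.786, 0.0]
contact_force: [0.5, -0.0, 0.2]
gripper_width: 0.502
grasp_force: 0.0
time: 18.2
tool_pos: [0.5277, -0.0704, 0.1091]
tool_rot: [0.001, 0.618, 0.786, 0.001]
contact_force: [2.1, 1.0, 6.4]
gripper_width: 0.24
grasp_force: 60.9
side 111 tab x [-86.4 -63.1] y [-10.3   4. ] z [0.093 0.127]
tcp local -73.8 -1.6 0.1091 xaz 103.64 F [2.1 1.  6.4] w 0.24 60.911110639572144
```

```bash
python3 -m crank '[{"x":0,"y":0.3,"z":0,"turn":0},{"x":0,"y":0.4,"z":0,"turn":0},{"x":0,"y":0.4,"z":0,"turn":0},{"x":0,"y":0.4,"z":0,"turn":0},{"x":0,"y":0.4,"z":0,"turn":0}]'
python3 tab.py
python3 -m crank '[{"x":0,"y":0.4,"z":0,"turn":0},{"x":0,"y":0.4,"z":0,"turn":0},{"x":0,"y":0.4,"z":0,"turn":0},{"x":0,"y":0.4,"z":0,"turn":0},{"x":0,"y":0,"z":0,"turn":0}]'
python3 tab.py
```

```text
time: 18.8
tool_pos: [0.5452, -0.0662, 0.1091]
tool_rot: [0.0, 0.618, 0.786, -0.0]
contact_force: [-2.3, 0.9, 8.3]
gripper_width: 0.239
grasp_force: 61.2
side 109 tab x [-67.1 -44.6] y [-9.9  4.4] z [0.093 0.128]
tcp local -55.8 -1.6 0.1091 xaz 103.64 F [-2.3  0.9  8.3] w 0.239 61.174718141555786
time: 19.4
tool_pos: [0.5624, -0.062, 0.1091]
tool_rot: [0.002, 0.618, 0.786, 0.001]
contact_force: [2.4, 1.8, 6.9]
gripper_width: 0.24
grasp_force: 61.0
side 106 tab x [-51.5 -28.2] y [-10.7   4.5] z [0.093 0.128]
tcp local -38.1 -1.5 0.1091 xaz 103.65 F [2.4 1.8 6.9] w 0.24 61.005449295043945
```

```bash
python3 -m crank '[{"x":0,"y":0.3,"z":0,"turn":0},{"x":0,"y":0.1,"z":0,"turn":0},{"x":0,"y":0,"z":0,"turn":0},{"x":0,"y":0,"z":0,"turn":0}]'
python3 tab.py
python3 -m crank '[{"x":0,"y":0,"z":0,"turn":0},{"x":0,"y":0,"z":0,"turn":0},{"x":0,"y":0,"z":0,"turn":0},{"x":0,"y":0,"z":0,"turn":0},{"x":0,"y":0,"z":0,"turn":0}]' 55
python3 tab.py
```

```text
time: 19.9
tool_pos: [0.5655, -0.0613, 0.1091]
tool_rot: [0.001, 0.618, 0.786, 0.0]
contact_force: [1.2, 1.3, 8.5]
gripper_width: 0.242
grasp_force: 61.1
side 102 tab x [-48.  -24.6] y [-9.8  5.2] z [0.094 0.128]
tcp local -34.9 -1.6 0.1091 xaz 103.64 F [1.2 1.3 8.5] w 0.242 61.13041162490845
time: 20.5
tool_pos: [0.5641, -0.0611, 0.107]
tool_rot: [-0.0, 0.618, 0.786, -0.0]
contact_force: [-0.0, 0.0, 0.2]
gripper_width: 0.546
grasp_force: 0.0
side 152 tab x [-47.4 -14.2] y [-9.5  5.6] z [0.094 0.127]
tcp local -36.3 -1.0 0.107 xaz 103.63 F [-0.   0.   0.2] w 0.546 0.0
```

Now at about 0.039–0.040 and released. I'll lift straight up, back off towards -x, and do a last check.

```bash
python3 -m crank '[{"x":0,"y":0,"z":-1,"turn":0},{"x":0,"y":0,"z":-2,"turn":0},{"x":0,"y":0,"z":-3,"turn":0},{"x":0,"y":0,"z":-4,"turn":0},{"x":0,"y":0,"z":-3,"turn":0}]'
python3 -m crank '[{"x":4,"y":0,"z":0,"turn":0},{"x":4,"y":0,"z":0,"turn":0},{"x":4,"y":0,"z":0,"turn":0},{"x":4,"y":0,"z":0,"turn":0},{"x":4,"y":0,"z":0,"turn":0}]'
python3 -m crank '[{"x":2,"y":0,"z":0,"turn":0},{"x":1,"y":0,"z":0,"turn":0},{"x":0,"y":0,"z":0,"turn":0},{"x":0,"y":0,"z":0,"turn":0}]'
python3 tab.py
python3 - <<'E'
from h import *
a,b=[manip.grab_frame(n)[0] for n in("top","side")];cv2.imwrite("pics/end.png",cv2.resize(np.hstack([a,b]),(800,300),interpolation=cv2.INTER_AREA)[...,::-1])
E
```

```text
time: 21.1
tool_pos: [0.5649, -0.0612, 0.241]
tool_rot: [0.001, 0.618, 0.786, 0.001]
contact_force: [0.3, -0.8, 0.3]
gripper_width: 0.553
grasp_force: 0.0
time: 21.6
tool_pos: [0.5168, 0.1347, 0.2387]
tool_rot: [0.001, 0.618, 0.786, 0.001]
contact_force: [0.3, -0.3, -0.3]
gripper_width: 0.552
grasp_force: 0.0
time: 22.0
tool_pos: [0.5105, 0.1617, 0.2378]
tool_rot: [0.0, 0.618, 0.786, -0.0]
contact_force: [0.6, 0.2, 0.2]
gripper_width: 0.553
grasp_force: 0.0
top 25 tab x [-45.7 -23.9] y [-6.1  8.2] z [0.096 0.13 ]
side 159 tab x [-47.9 -25.7] y [-9.3  5.1] z [0.093 0.127]
tcp local -35.8 228.1 0.2378 xaz 103.61 F [0.6 0.2 0.2] w 0.553 0.0
```

View pics/end.png

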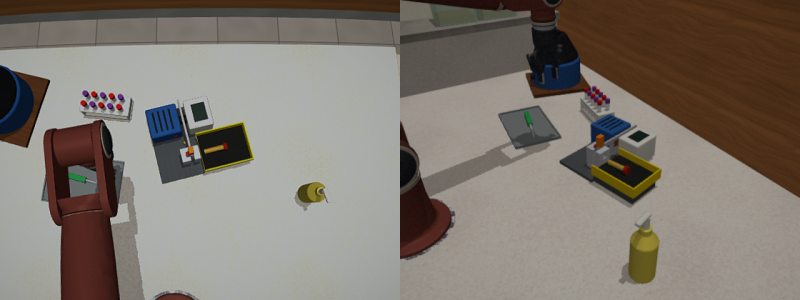

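The final picture shows the pin in the yellow tray (215,149), the punch in the tool tray, and the rack and bottle undisturbed. The tab centre is at x ≈ -34.8 (top camera), so the shutter is at about 0.040. Handing in.

```bash
python3 -c "
from plant import manip
print(manip.job_done())"
```

```text
the job is handed in; nothing more can be done
None
```

The job is handed in, though no verdict came back: by camera the pin lies in the yellow catch tray, the punch flat in the tool tray, the shutter at about 0.040 m and released, and the rack and bottle look undisturbed.

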